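Raise a price-sign post level with its neighbour and hold it

TASK

Two telescopic price-sign stands are on the table; one sign has been raised and clamped, the other still sits fully down in its socket. Take the lowered sign's thin-walled plastic post gently near its top, draw it straight up part of the way until its top is level with the top of the raised post, and finish while still holding it there in the gripper, so that a colleague can tighten the clamp. Do not squeeze the post hard, do not pull it out of its socket or lift, tip or shove its stand, and leave the raised sign and the candles and other things around undisturbed.

Things in the scene. Friction and masses are not known exactly. Their poses are not given: they have to be found in the camera images.
- sign: the lowered sign: a straight white 16 mm square post, 190 mm long, with a small blank card panel (90 mm wide along y, 40 mm tall, 6 mm thick, on the -x face, 55 to 95 mm below the post's top). Weighs about 0.09 kg. Origin at the centre of the post's foot, z along the post to its top, x and y square to its faces. It falls back down if let go; thin walls: grip with at most about 50 N
- sign_grip (a point): centre of the free upper end of the lowered sign's post, 23 mm below its top and 167 mm above its foot, axes as sign; the post is bare for 55 mm below the top; all four faces are 16 mm apart, so it may be taken across either pair
- sign_top (a point): centre of the top face of the lowered sign's post, axes as sign
- stand: stand of the lowered sign: square steel foot plate 100 x 100 x 15 mm carrying an upright square socket tube (29 mm outside; black collar 36 mm square at its top, 86 to 100 mm above the table, with a small clamp screw on its +x side). Loose, 1.1 kg. Origin under the centre of the foot plate, z up
- socket_mouth (a point): centre of the mouth of the socket in stand, 100 mm above the table, same axes. The socket is 17 mm square inside (0.5 mm play on each side of the post) and 85 mm deep; nothing but light friction holds the post in it, but it binds if pulled askew
- set_stand: stand of the raised sign, the same: square steel foot plate 100 x 100 x 15 mm carrying an upright square socket tube (29 mm outside; black collar 36 mm square at its top, 86 to 100 mm above the table, with a small clamp screw on its +x side). Loose, 1.1 kg. Origin under the centre of the foot plate, z up
- set_top (a point): centre of the top face of the raised sign's post (a straight white 16 mm square post, 190 mm long, with a small blank card panel (90 mm wide along y, 40 mm tall, 6 mm thick, on the -x face, 55 to 95 mm below the post's top)), z up; it is clamped 22 to 45 mm above its lowest position and shows the height wanted
- jar_mid: short white jar candle with a wooden lid, 68 mm across, 65 mm tall, standing between the two stands. Origin at the centre of its underside
- jar_left: amber jar candle with a wooden lid, 80 mm across, 85 mm tall. Origin at the centre of its underside
- jar_right: green glass jar candle with a steel lid, 72 mm across, 75 mm tall. Origin at the centre of its underside
- votive: empty green glass candle cup, 72 mm across, 55 mm tall. Origin at the centre of its underside
- tin: copper candle tin, 78 mm across, 52 mm tall. Origin at the centre of its underside
- scanner: grey handheld price scanner lying flat, 120 x 50 x 41 mm. Origin at the centre of its underside
Mind the look-alikes: they are no part of the job. Leave any brown or orange look-alike of the set_stand alone.

How it is judged:
At the end, for the whole second after the job is handed in: The gripper holds the post of the formerly lowered sign, still and upright (within 3 degrees) with its foot still in the socket, its top within 6 mm of the height of the raised post's top; its stand is flat on the table (z of sign_top in the frame of set_top between -0.006 and 0.006 m and contact force between the fingers and sign above 2 N and z of sign in the frame of stand between 0.03 and 0.072 m and horizontal distance between sign and stand below 0.004 m and angle between the z axis of sign and the z axis of stand, either way round below 0.05 rad and angle between sign's own z axis and vertical below 0.06 rad and linear speed of sign below 0.01 m/s and height (world z) of stand below 0.003 m and angle between stand's own z axis and vertical below 0.03 rad); the arm keeps its last pose, push and grip.
It fails at once if the post is squeezed or pressed hard (both fingers together put more than 120 N on it, about 60 N each) (contact force between the fingers and sign above 120 N).
It fails at once if the post is drawn too far, to less than 25 mm left in the socket, or out of it (z of sign in the frame of stand above 0.075 m).
It fails at once if the sign's stand is lifted by more than 6 mm, tipped, or shoved by more than 20 mm (height (world z) of stand above 0.006 m or angle between stand's own z axis and vertical above 0.08 rad or distance of stand from where it was at the start of the episode above 0.02 m).
It fails at once if the raised sign or its stand is moved by more than 10 mm (distance of any of set_top, set_stand from where it was at the start of the episode above 0.01 m).
It fails at once if a candle, tin, cup or the scanner is moved by more than 20 mm (distance of any of jar_mid, jar_left, jar_right, votive, tin, scanner from where it was at the start of the episode above 0.02 m).
It also fails if it takes over 32 s, if anything falls off the work surface, if the arm or the gripper's body presses on something with over 40 N, if the wrist force passes 120 N, or if a joint passes its speed limit or range.

ROBOT

A 7-joint arm with a two-finger parallel gripper is mounted at the origin on the work surface. World frame = base frame: x ahead of the robot, y to its left, z up, the work surface at z = 0. Lengths are in m, angles in rad, forces in N, time in s.
With the tool pointing down it reaches from about 0.4 to 0.875 m from the base axis. Payload 6.5 kg.
Tool frame: the origin (TCP) lies midway between the tips of the shut fingers; the grasp point (between the pads) lies 19 mm behind it; z points along the fingers, y is the direction in which the jaws open and shut (so a half turn about z gives the same grasp; the last joint's range is limited). The gripper opens to 88 mm and grips with 3 to 60 N. Pads are 18 mm wide; open, the fingers measure 123 mm over their backs; the gripper's body (75 mm by 187 mm) begins 45 mm behind the grasp point.
Start: joints at [1.212, 0.536, -0.004, 1.538, 0.003, 1.067, -0.071], TCP at [0.188, -0.622, 0.239] pointing down, gripper open.
Joint ranges: [-2.7, 2.7], [-0.37, 2.16], [-1.27, 1.26], [0.24, 2.4], [-1.31, 4.45], [0.19, 1.91], [-2.76, 2.76]. Speed limits (rad/s): [2.39, 2.39, 3.14, 3.14, 3.14, 3.14, 3.14].

INTERFACE

Orientations are given as a unit quaternion [x, y, z, w].
In Python, from plant import state, viewer, r gives the robot as it stands. The module is installed in compiled form; this text tells all that it offers.
- The arm moves only by the tool step_arm, never from a script. Its argument "moves" is a list of rows, each a list of 6 numbers: the shift along the tool's x, y, z in mm, then the turn, a rotation vector about the tool's x, y, z in rad. A call has 1 to 5 rows; each row shifts and turns the commanded pose from where the row before left it, along the tool's axes as they then stand; what a row does not reach is not made up. A row lasts 1/8 s, in which the tool goes at most 62.5 mm and 10.7 degrees, less where a joint would pass 70% of its speed; a pose out of reach is approached as far as the arm can. A call is refused whole if a number of a shift passes 62.5 or a number of a turn 0.188, either way. A call with a gripper value outside its range is refused whole. "claw" is the opening in per cent of the stroke, from 0 (shut) to 100 (fully open), set as the call begins (left out, the last holds). The fingers move at their own pace and stop on an object; "squeeze" is the grip in N (left out, the last holds). Time passes only in rows, so rows that do not move let the fingers close. It gives the time, the measured TCP pose, the force and the opening at its end, in the units of the state.
- state(): the state, without advancing time (a new reading comes with each control period).
- viewer.read_camera(name): name is "side" or "top"; returns (picture, depth): 480x640x3 uint8, blue, green, red; 480x640 float32, m along the optical axis (not along the pixel's ray), 0 where there is no reading.
- viewer.camera_info(name): a dict with "intrinsics" (3x3 intrinsics, pixels), "rvec" (rotation vector, rad) and "tvec" (3), from world to camera coordinates, as OpenCV has them. Camera axes: x right, y down, z forward; pixel columns grow to the right and rows downward; lengths in m; the calibration is good to about 2 mm. A picture is of the moment at which its call begins. camera_info takes no time and is no camera call.
- r.job_done(): hands the job in, once; it reports no verdict.
The state is a dict: "time_s": time; "qpos": joint angles; "qd": joint speeds; "joint_efforts": joint torques, N m; "tool_pos": TCP position; "eef_rot": TCP orientation; "wrist_force": force on the tool from outside, world axes, zero at the start; "wrist_torque": the same for the moment, N m; "finger_gap": opening from 0.0 (shut) to 1.0 (fully open).
Only numpy, scipy, OpenCV 4.12 (cv2) and the standard library are available. Lean on these libraries where they do the work, as an engineer would, in place of code of your own. Each camera call takes 0.05 s, during which the arm holds its last target.

## Working session

There is one attempt and no reset: what is moved stays moved. The work goes in short steps, Python scripts to look and compute and a tool call to move; the robot and the scene stay as the last step left them, time stands still between calls to the robot, and variables do not carry over. Pictures are saved under pics/ and viewed, and the job is handed in when it is done.

Besides the shell and the picture viewer there is one more tool, called after ">>>" as a command line: name --pt "numbers of a row" for each row, then --argument value for the rest. step_arm: Moves the arm, as the interface text tells. Its arguments: {"type":"object","properties":{"moves":{"type":"array"},"claw":{"type":"number"},"squeeze":{"type":"number"}},"required":["moves"]}

```bash
mkdir -p pics
cat > h.py <<'E'
import numpy as np, cv2
from plant import state, viewer, r
def cam(n):
    c=viewer.camera_info(n);K=np.array(c['intrinsics'],float);R=cv2.Rodrigues(np.array(c['rvec'],float))[0];t=np.array(c['tvec'],float).ravel();return K,R,t
def unproj(n,u,v,d):
    K,R,t=cam(n);p=np.linalg.inv(K)@np.stack([np.ravel(u),np.ravel(v),np.ones(np.size(u))])*np.ravel(d);return (R.T@(p-t[:,None])).T
def plane(n,u,v,z):
    K,R,t=cam(n);d=R.T@np.linalg.inv(K)@np.array([u,v,1.]);c=-R.T@t;return c+d*(z-c[2])/d[2]
def proj(n,P):
    K,R,t=cam(n);p=K@(R@np.array(P,float)+t);return p[:2]/p[2]
E
python3 - <<'E'
from h import *
for n in ('side','top'):
    a,d=viewer.read_camera(n);cv2.imwrite(f'pics/{n}0.png',a);np.savez(f'pics/{n}0.npz',a=a,d=d)
    K,R,t=cam(n);print(n,-R.T@t,R[2],K[0,0])
s=state();print({k:np.round(v,3) for k,v in s.items()})
E
```

```text
side [0.05133003 0.54031315 0.74573061] [ 0.45708669 -0.589733   -0.66579783] 469.9052515299544
top [2.85392904e-01 7.74710630e-04 1.14279161e+00] [ 0.15302383 -0.00588174 -0.988205  ] 457.70011841391596
{'time_s': np.float64(0.1), 'qpos': array([ 1.212,  0.537, -0.004,  1.539,  0.003,  1.067, -0.071]), 'qd': array([ 0.003, -0.001, -0.   , -0.001,  0.   ,  0.001,  0.001]), 'joint_efforts': array([ 4.0000e-03, -5.7208e+01,  9.9400e-01, -2.5223e+01, -5.6000e-02,
        1.3000e-02,  0.0000e+00]), 'tool_pos': array([ 0.187, -0.622,  0.238]), 'eef_rot': array([ 0.989,  0.146, -0.   , -0.001]), 'wrist_force': array([ 0.624, -0.096,  0.152]), 'wrist_torque': array([ 0.034, -0.065,  0.029]), 'finger_gap': np.float64(1.001)}
```

View pics/side0.png

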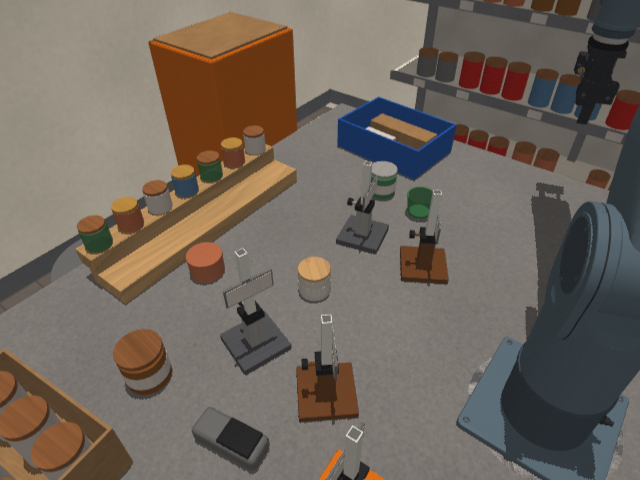

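View pics/top0.png

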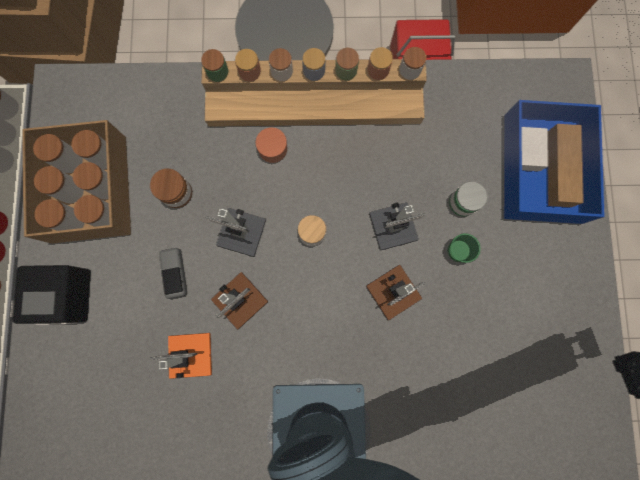

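The two dark grey stands are at about (240,232) and (393,226) in the top view, with jar_mid between them at (312,231). The brown and orange stands are look-alikes. Next I'll zoom in and measure the post tops.

Run:
```python
from h import *
T=np.load('pics/top0.npz');S=np.load('pics/side0.npz')
c1=cv2.resize(T['a'][195:265,200:280],None,fx=5,fy=5,interpolation=cv2.INTER_NEAREST)
c2=cv2.resize(T['a'][195:265,360:440],None,fx=5,fy=5,interpolation=cv2.INTER_NEAREST)
cv2.imwrite('pics/c.png',np.hstack([c1,c2]))
c1=cv2.resize(S['a'][240:375,215:295],None,fx=4,fy=4,interpolation=cv2.INTER_NEAREST)
c2=cv2.resize(S['a'][130:265,325:405],None,fx=4,fy=4,interpolation=cv2.INTER_NEAREST)
cv2.imwrite('pics/d.png',np.hstack([c1,c2]))
# highest points near each
v,u=np.mgrid[0:480,0:640]
for n,Z in (('top',T),('side',S)):
    P=unproj(n,u,v,Z['d']).reshape(480,640,3)
    ok=(Z['d']>0)
    for (x0,x1,y0,y1) in ([(200,280,195,265),(360,440,195,265)] if n=='top' else [(215,295,240,375),(325,405,150,265)]):
        m=ok&(u>=x0)&(u<x1)&(v>=y0)&(v<y1)&(P[...,2]>.13)
        z=P[m];k=np.argsort(-z[:,2])[:40]
        print(n,len(z)); 
        uv=np.c_[u[m],v[m]][k]; print(np.c_[uv[:12],np.round(z[k][:12],3)])
        white=P[m&(Z['a'].min(2)>140)]; print('white',len(white),white[:,2].max() if len(white) else 0)
```

```text
top 344
[[2.25e+02 2.13e+02 4.79e-01 1.83e-01 2.43e-01]
 [2.20e+02 2.10e+02 4.85e-01 1.93e-01 2.42e-01]
 [2.21e+02 2.15e+02 4.75e-01 1.91e-01 2.42e-01]
 [2.21e+02 2.10e+02 4.85e-01 1.91e-01 2.42e-01]
 [2.21e+02 2.13e+02 4.79e-01 1.91e-01 2.42e-01]
 [2.19e+02 2.14e+02 4.77e-01 1.95e-01 2.41e-01]
 [2.26e+02 2.10e+02 4.85e-01 1.81e-01 2.41e-01]
 [2.22e+02 2.10e+02 4.86e-01 1.89e-01 2.41e-01]
 [2.24e+02 2.12e+02 4.81e-01 1.85e-01 2.41e-01]
 [2.19e+02 2.15e+02 4.75e-01 1.95e-01 2.41e-01]
 [2.23e+02 2.13e+02 4.79e-01 1.87e-01 2.41e-01]
 [2.21e+02 2.14e+02 4.77e-01 1.91e-01 2.41e-01]]
white 25 0.2428773486275
top 270
[[ 4.10e+02  2.07e+02  4.94e-01 -1.96e-01  2.08e-01]
 [ 4.11e+02  2.11e+02  4.86e-01 -1.98e-01  2.08e-01]
 [ 4.08e+02  2.08e+02  4.92e-01 -1.92e-01  2.08e-01]
 [ 4.09e+02  2.08e+02  4.92e-01 -1.94e-01  2.07e-01]
 [ 4.07e+02  2.06e+02  4.97e-01 -1.90e-01  2.07e-01]
 [ 4.09e+02  2.12e+02  4.84e-01 -1.94e-01  2.07e-01]
 [ 4.04e+02  2.07e+02  4.95e-01 -1.84e-01  2.07e-01]
 [ 4.10e+02  2.06e+02  4.97e-01 -1.97e-01  2.07e-01]
 [ 4.08e+02  2.12e+02  4.84e-01 -1.92e-01  2.07e-01]
 [ 4.
[... 772 characters left out ...]
hite 31 0.24140174808708767
side 397
[[ 3.69e+02  1.63e+02  4.87e-01 -1.95e-01  2.06e-01]
 [ 3.66e+02  1.63e+02  4.92e-01 -1.91e-01  2.06e-01]
 [ 3.65e+02  1.64e+02  4.91e-01 -1.87e-01  2.06e-01]
 [ 3.65e+02  1.63e+02  4.94e-01 -1.90e-01  2.05e-01]
 [ 3.67e+02  1.64e+02  4.89e-01 -1.90e-01  2.05e-01]
 [ 3.69e+02  1.62e+02  4.90e-01 -1.99e-01  2.05e-01]
 [ 3.70e+02  1.64e+02  4.84e-01 -1.94e-01  2.05e-01]
 [ 3.68e+02  1.62e+02  4.91e-01 -1.98e-01  2.05e-01]
 [ 3.70e+02  1.65e+02  4.82e-01 -1.91e-01  2.05e-01]
 [ 3.70e+02  1.63e+02  4.86e-01 -1.98e-01  2.05e-01]
 [ 3.71e+02  1.63e+02  4.84e-01 -1.99e-01  2.05e-01]
 [ 3.70e+02  1.62e+02  4.88e-01 -2.01e-01  2.05e-01]]
white 9 0.2052088286079965
```

View pics/c.png

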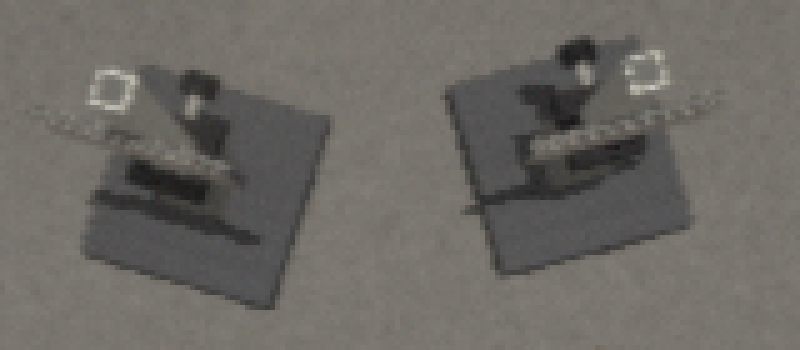

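View pics/d.png

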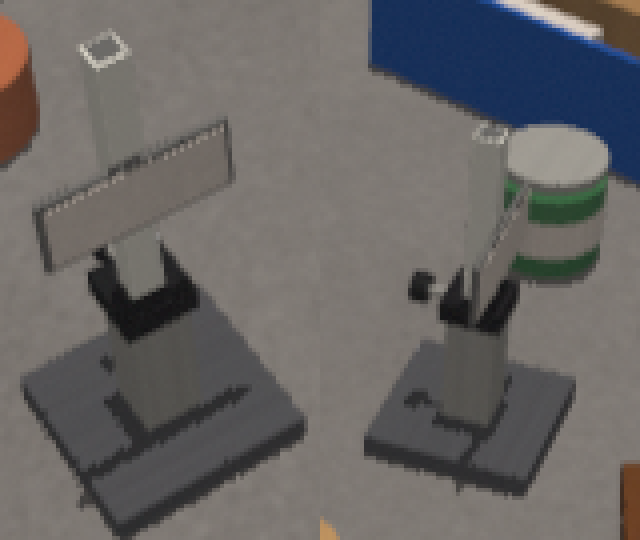

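Run:
```python
from h import *
T=np.load('pics/top0.npz');S=np.load('pics/side0.npz')
v,u=np.mgrid[0:480,0:640]
for n,Z in (('top',T),('side',S)):
    P=unproj(n,u,v,Z['d']).reshape(480,640,3)
    for nm,(x0,x1,y0,y1),z0 in ([('raised',(215,230,205,220),.24),('low',(401,418,200,216),.205)] if n=='top' else [('raised',(230,252,244,262),.24),('low',(360,376,158,170),.205)]):
        m=(u>=x0)&(u<x1)&(v>=y0)&(v<y1)&(Z['d']>0)&(abs(P[...,2]-z0)<.008)
        z=P[m]; print(n,nm,m.sum(),'z mean/med',z[:,2].mean().round(4),np.median(z[:,2]).round(4))
        uv=np.c_[u[m],v[m]].astype(np.float32)
        w=np.array([plane(n,a,b,z0)[:2] for a,b in uv],np.float32)
        print('  pts centre',cv2.minAreaRect(w), 'uv',cv2.minAreaRect(uv)[0])
# plates via top view depth height ~15mm & dark
P=unproj('top',u,v,T['d']).reshape(480,640,3)
hs=T['a'].astype(int)
for x0,x1,y0,y1 in ((205,275,200,262),(362,425,200,255)):
    m=(u>=x0)&(u<x1)&(v>=y0)&(v<y1)&(T['d']>0)&(P[...,2]>.008)&(P[...,2]<.022)
    k=cv2.morphologyEx(m.astype(np.uint8),cv2.MORPH_OPEN,np.ones((3,3)))>0
    w=np.array([plane('top',a,b,.015)[:2] for a,b in zip(u[k],v[k])],np.float32)
    print('plate',cv2.minAreaRect(w),k.sum())
```

```text
top raised 73 z mean/med 0.2388 0.2392
  pts centre ((0.47975194454193115, 0.18904012441635132), (0.017368808388710022, 0.016751214861869812), 72.76000213623047) uv (222.1500244140625, 213.05001831054688)
top low 66 z mean/med 0.2041 0.2043
  pts centre ((0.4907180368900299, -0.19263410568237305), (0.01684880070388317, 0.017138397321105003), 89.2703628540039) uv (408.0, 209.0)
side raised 108 z mean/med 0.2383 0.239
  pts centre ((0.4769247770309448, 0.1928490400314331), (0.01812869869172573, 0.02161027491092682), 76.01590728759766) uv (240.92306518554688, 253.88461303710938)
side low 60 z mean/med 0.2025 0.2032
  pts centre ((0.4868350923061371, -0.18801173567771912), (0.018039541319012642, 0.028057076036930084), 25.04227066040039) uv (367.5, 164.5)
plate ((0.4799601435661316, 0.1895323395729065), (0.10034874081611633, 0.1000303402543068), 72.54695129394531) 1129
plate ((0.490118145942688, -0.19245195388793945), (0.10012011975049973, 0.10104409605264664), 14.111429214477539) 1089
```

Both views agree:

| Measurement | Value |
|---|---|
| Lowered post position | (0.490, -0.1925) |
| Lowered post top (expected 0.205 from the given sizes) | ≈ 0.204 |
| Raised post top | about 35 mm higher |
| Plate yaw | 14° |
| Measured plate size | 100 × 101 mm, as specified |

Now I'll approach above the post.

>>> step_arm --pt "41 -32 -5 0 0 0" --pt "41 -32 -5 0 0 0" --pt "41 -32 -5 0 0 0" --pt "41 -32 0 0 0 0" --pt "41 -32 0 0 0 0" --claw 65 --squeeze 15

```text
time_s: 0.72
tool_pos: [0.3384, -0.4083, 0.2536]
eef_rot: [0.989, 0.146, -0.0, -0.0]
wrist_force: [0.8, -0.1, 0.2]
finger_gap: 0.652
```

>>> step_arm --pt "41 -32 0 0 0 0" --pt "41 -32 0 0 0 0" --pt "41 -32 0 0 0 0" --pt "41 -32 0 0 0 0" --pt "20 -15 0 0 0 0.047"

```text
time_s: 1.35
tool_pos: [0.474, -0.2167, 0.2535]
eef_rot: [0.992, 0.124, 0.0, -0.001]
wrist_force: [0.0, -1.1, 0.2]
finger_gap: 0.647
```

```bash
cat > g.py <<'E'
from h import *
from scipy.spatial.transform import Rotation as Ro
s=state();M=Ro.from_quat(s['eef_rot']).as_matrix();p=np.array(s['tool_pos'])
print('t',s['time_s'],'p',p.round(4),'gap',s['finger_gap'],'F',np.round(s['wrist_force'],2))
print('M',M.round(3).tolist())
G=np.array([.4903,-.1925,.163]);print('tool delta mm',(M.T@(G-p)*1000).round(1))
y=np.radians(14.1);D=np.array([[np.cos(y),np.sin(y),0],[np.sin(y),-np.cos(y),0],[0,0,-1]]).T
D=np.c_[[np.cos(y),np.sin(y),0],[np.sin(y),-np.cos(y),0],[0,0,-1]]
print('turn',Ro.from_matrix(M.T@D).as_rotvec().round(4))
E
python3 g.py
```

```text
t 1.35 p [ 0.474  -0.2167  0.2535] gap 0.6470416762172949 F [ 0.01 -1.13  0.18]
M [[0.969, 0.246, 0.0], [0.246, -0.969, 0.001], [0.0, -0.001, -1.0]]
tool delta mm [ 21.8 -19.4  90.5]
turn [-0.0011 -0.0004  0.0027]
```

>>> step_arm --pt "11 -10 0 0 0 0" --pt "11 -9 0 0 0 0" --pt "0 0 0 0 0 0" --pt "0 0 0 0 0 0"

```text
time_s: 1.85
tool_pos: [0.4887, -0.1972, 0.2536]
eef_rot: [0.993, 0.122, -0.0, 0.0]
wrist_force: [0.3, -0.0, -0.4]
finger_gap: 0.651
```

```bash
python3 g.py
python3 - <<'E'
from h import *
for n in ('side','top'):
    a,d=viewer.read_camera(n);cv2.imwrite(f'pics/{n}1.png',a)
    c=a[60:260,280:480] if n=='side' else a[130:330,310:510]
    cv2.imwrite(f'pics/{n}1c.png',cv2.resize(c,None,fx=2,fy=2))
E
```

```text
t 1.85 p [ 0.4887 -0.1972  0.2536] gap 0.6513600088399099 F [ 0.32 -0.02 -0.44]
M [[0.97, 0.242, -0.0], [0.242, -0.97, -0.0], [-0.001, 0.0, -1.0]]
tool delta mm [ 2.7 -4.2 90.6]
turn [ 0.0003  0.0006 -0.0015]
```

View pics/side1c.png

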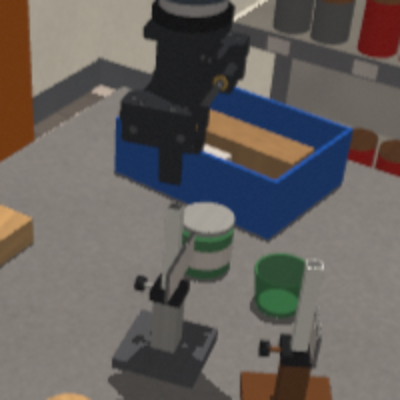

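View pics/top1c.png

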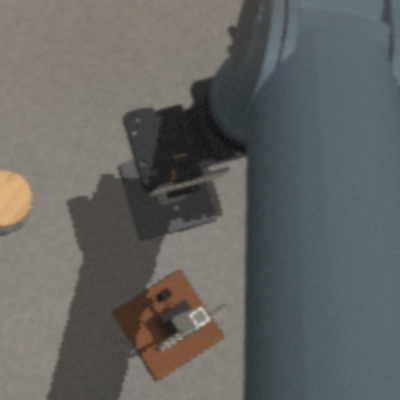

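The side crop shows the gripper directly above the post (top at about (175,205)) with free space around it. I'll correct the offset and descend.

>>> step_arm --pt "2.7 -4.2 20 0 0 0" --pt "0 0 20 0 0 0" --pt "0 0 20 0 0 0" --pt "0 0 20 0 0 0" --pt "0 0 10 0 0 0"

```text
time_s: 2.58
tool_pos: [0.4901, -0.1919, 0.1628]
eef_rot: [0.993, 0.122, -0.001, -0.0]
wrist_force: [0.4, -0.1, -0.1]
finger_gap: 0.649
```

>>> step_arm --pt "0 0 0 0 0 0" --pt "0 0 0 0 0 0"

```text
time_s: 2.82
tool_pos: [0.4914, -0.1917, 0.1644]
eef_rot: [0.992, 0.122, 0.001, 0.0]
wrist_force: [-0.5, -0.3, 0.2]
finger_gap: 0.651
```

```bash
python3 g.py
python3 - <<'E'
from h import *
for n in ('side',):
    a,d=viewer.read_camera(n)
    c=a[100:260,290:450]
    cv2.imwrite(f'pics/{n}2c.png',cv2.resize(c,None,fx=3,fy=3))
E
```

```text
t 2.825 p [ 0.4914 -0.1917  0.1644] gap 0.6512063376768249 F [-0.49 -0.26  0.2 ]
M [[0.97, 0.243, 0.001], [0.243, -0.97, -0.0], [0.001, 0.001, -1.0]]
tool delta mm [-1.2  0.5  1.4]
turn [ 0.0007 -0.001  -0.0005]
```

View pics/side2c.png

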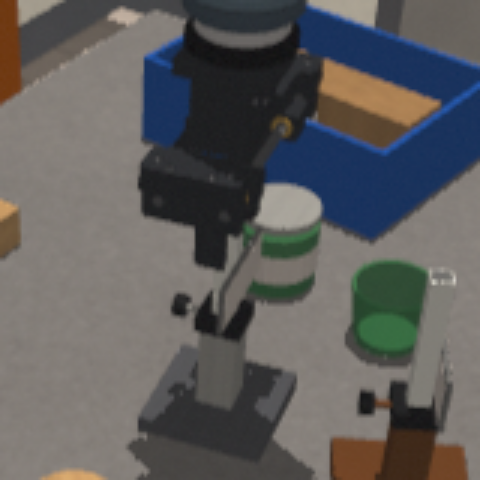

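The fingers straddle the post above the panel and clear of the collar, centred to about 1 mm. Closing gently.

>>> step_arm --pt "0 0 0 0 0 0" --pt "0 0 0 0 0 0" --pt "0 0 0 0 0 0" --pt "0 0 0 0 0 0" --pt "0 0 0 0 0 0" --claw 0 --squeeze 15

```text
time_s: 3.5
tool_pos: [0.4913, -0.1931, 0.164]
eef_rot: [0.993, 0.122, 0.001, 0.001]
wrist_force: [2.2, -4.9, -0.4]
finger_gap: 0.179
```

>>> step_arm --pt "0 0 0 0 0 0" --pt "0 0 0 0 0 0" --pt "0 0 0 0 0 0"

```text
time_s: 3.88
tool_pos: [0.4914, -0.1932, 0.164]
eef_rot: [0.993, 0.122, 0.001, 0.001]
wrist_force: [0.4, -5.1, -1.3]
finger_gap: 0.18
```

```bash
python3 g.py;python3 g.py
```

```text
t 3.875 p [ 0.4914 -0.1932  0.164 ] gap 0.1800335556987907 F [ 0.41 -5.14 -1.27]
M [[0.97, 0.242, 0.001], [0.242, -0.97, -0.002], [0.001, 0.002, -1.0]]
tool delta mm [-0.9 -0.9  1. ]
turn [ 0.0025 -0.0009 -0.0013]
t 3.875 p [ 0.4914 -0.1932  0.164 ] gap 0.1800335556987907 F [ 0.41 -5.14 -1.27]
M [[0.97, 0.242, 0.001], [0.242, -0.97, -0.002], [0.001, 0.002, -1.0]]
tool delta mm [-0.9 -0.9  1. ]
turn [ 0.0025 -0.0009 -0.0013]
```

It is gripped: the gap is 15.8 mm against the 16 mm post. There is a side load of about 5 N towards -y, so I'll relieve that by about 1 mm and then start drawing up.

>>> step_arm --pt "0 1.2 0 0 0 0" --pt "0 0 0 0 0 0" --pt "0 0 0 0 0 0"

```text
time_s: 4.25
tool_pos: [0.4914, -0.1934, 0.1639]
eef_rot: [0.992, 0.122, 0.0, 0.001]
wrist_force: [0.8, -5.4, 1.0]
finger_gap: 0.182
```

>>> step_arm --pt "0 0 -2 0 0 0" --pt "0 0 -2 0 0 0" --pt "0 0 -2 0 0 0" --pt "0 0 0 0 0 0"

```text
time_s: 4.75
tool_pos: [0.4911, -0.1927, 0.1698]
eef_rot: [0.992, 0.123, -0.0, 0.0]
wrist_force: [1.5, -4.6, -2.2]
finger_gap: 0.18
```

```bash
python3 g.py
```

```text
t 4.75 p [ 0.4911 -0.1927  0.1698] gap 0.17971605775863705 F [ 1.45 -4.64 -2.17]
M [[0.97, 0.243, -0.0], [0.243, -0.97, -0.0], [-0.0, 0.0, -1.0]]
tool delta mm [-0.7 -0.4  6.8]
turn [ 0.0002  0.0002 -0.0002]
```

>>> step_arm --pt "0 0 -2.5 0 0 0" --pt "0 0 -2.5 0 0 0" --pt "0 0 -2.5 0 0 0" --pt "0 0 -2.5 0 0 0" --pt "0 0 0 0 0 0"

```text
time_s: 5.38
tool_pos: [0.4914, -0.1928, 0.1801]
eef_rot: [0.992, 0.123, 0.0, 0.0]
wrist_force: [0.4, -4.9, -1.4]
finger_gap: 0.183
```

```bash
python3 g.py
cat > look.py <<'E'
from h import *
import sys
k=sys.argv[1]
a,d=viewer.read_camera('side');np.savez(f'pics/s{k}.npz',a=a,d=d)
b=cv2.resize(np.load('pics/side0.npz')['a'][100:260,310:440],None,fx=3,fy=3)
c=cv2.resize(a[100:260,310:440],None,fx=3,fy=3)
cv2.imwrite(f'pics/l{k}.png',np.hstack([b,c]))
E
python3 look.py 3
```

```text
t 5.375 p [ 0.4914 -0.1928  0.1801] gap 0.18305380551409975 F [ 0.38 -4.88 -1.45]
M [[0.97, 0.243, 0.001], [0.243, -0.97, -0.0], [0.0, 0.001, -1.0]]
tool delta mm [-1.  -0.6 17.1]
turn [ 0.0006 -0.0005 -0.0003]
```

View pics/l3.png

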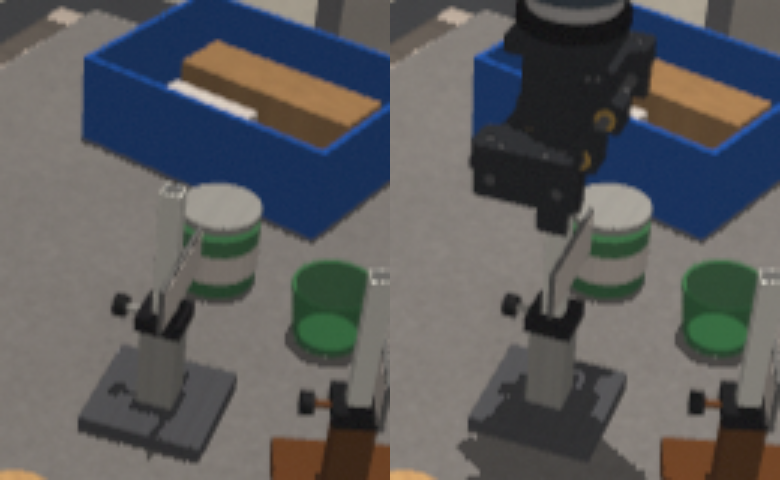

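The panel has risen clear of the collar and the stand is unmoved. So far it has risen 16 mm of about 35, so I'll continue.

>>> step_arm --pt "0 0 -4 0 0 0" --pt "0 0 -4 0 0 0" --pt "0 0 -4 0 0 0" --pt "0 0 -4 0 0 0" --pt "0 0 -3 0 0 0"

```text
time_s: 6.05
tool_pos: [0.4913, -0.1926, 0.199]
eef_rot: [0.992, 0.123, 0.0, 0.0]
wrist_force: [1.1, -3.5, -3.5]
finger_gap: 0.18
```

>>> step_arm --pt "0 0 0 0 0 0" --pt "0 0 0 0 0 0"

```text
time_s: 6.3
tool_pos: [0.4916, -0.1928, 0.1992]
eef_rot: [0.992, 0.123, 0.0, 0.0]
wrist_force: [0.4, -4.4, 1.7]
finger_gap: 0.183
```

```bash
python3 g.py; python3 look.py 4
python3 - <<'E'
from h import *
v,u=np.mgrid[0:480,0:640]
Z0=np.load('pics/side0.npz');Z4=np.load('pics/s4.npz')
yaw=np.radians(14.1);ex=np.array([np.cos(yaw),np.sin(yaw)]);ey=np.array([-ex[1],ex[0]]);c=np.array([.4903,-.1925])
yr=np.radians(72.6-90);fx=np.array([np.cos(yr),np.sin(yr)]);fy=np.array([-fx[1],fx[0]]);cr=np.array([.4798,.1893])
for nm,Z in (('start',Z0),('now',Z4)):
  P=unproj('side',u,v,Z['d'])
  for n2,cc,a,b in (('low',c,ex,ey),('raised',cr,fx,fy)):
    q=P[:,:2]-cc;lx=q@a;ly=q@b
    for s in (-1,1):
        m=(Z['d'].ravel()>0)&(lx>-.022)&(lx<-.004)&(ly*s>.022)&(ly*s<.044)&(P[:,2]>.10)&(P[:,2]<.21)
        z=P[m,2]
        if m.sum()>5: print(nm,n2,s,m.sum(),'z 2/50/98%',np.percentile(z,[2,50,98]).round(4),'lx med',np.median(lx[m]).round(4))
  # plate height/centre
  q=P[:,:2]-c
  m=(Z['d'].ravel()>0)&(abs(q@ex)<.07)&(abs(q@ey)<.07)&(abs(P[:,2]-.015)<.006)
  print(nm,'plate z',np.median(P[m,2]).round(4),m.sum())
E
```

```text
t 6.3 p [ 0.4916 -0.1928  0.1992] gap 0.1833198894025428 F [ 0.39 -4.38  1.66]
M [[0.97, 0.243, 0.001], [0.243, -0.97, -0.0], [0.001, 0.001, -1.0]]
tool delta mm [-1.2 -0.6 36.2]
turn [ 0.0007 -0.0007 -0.0003]
start low -1 46 z 2/50/98% [0.1123 0.1364 0.1507] lx med -0.0129
start low 1 74 z 2/50/98% [0.112  0.133  0.1501] lx med -0.0124
start raised -1 207 z 2/50/98% [0.1458 0.1674 0.1855] lx med -0.0119
start raised 1 237 z 2/50/98% [0.1465 0.1682 0.1849] lx med -0.0119
start plate z 0.0142 982
now low -1 46 z 2/50/98% [0.1504 0.1726 0.1865] lx med -0.0127
now low 1 80 z 2/50/98% [0.1477 0.1689 0.2071] lx med -0.0124
now raised -1 208 z 2/50/98% [0.146  0.1683 0.1853] lx med -0.012
now raised 1 236 z 2/50/98% [0.1455 0.1684 0.1855] lx med -0.012
now plate z 0.0142 989
```

View pics/l4.png

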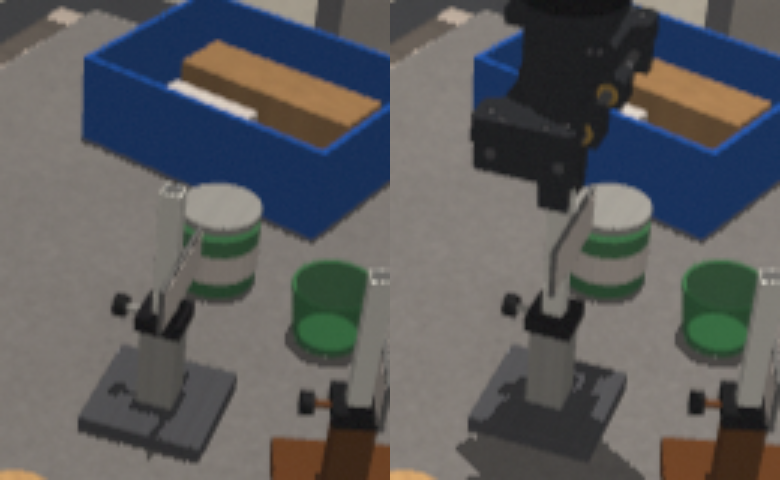

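The panel rose about 35 to 36 mm, and its top edge now reads 0.1865 m against 0.185 m for the raised one. The plate is unchanged in height. I'll check that it is still, then hand in.

>>> step_arm --pt "0 0 0 0 0 0" --pt "0 0 0 0 0 0" --pt "0 0 0 0 0 0" --pt "0 0 0 0 0 0"

```text
time_s: 6.85
tool_pos: [0.4914, -0.1927, 0.1988]
eef_rot: [0.992, 0.123, 0.0, 0.0]
wrist_force: [0.6, -5.0, 3.3]
finger_gap: 0.183
```

```bash
python3 g.py
python3 - <<'E'
from h import *
print(r.job_done())
E
```

```text
t 6.85 p [ 0.4914 -0.1927  0.1988] gap 0.18265422503384476 F [ 0.61 -4.99  3.32]
M [[0.97, 0.243, 0.0], [0.243, -0.97, -0.0], [0.0, 0.0, -1.0]]
tool delta mm [-1.  -0.4 35.8]
turn [ 0.0003 -0.0003 -0.0003]
the job is handed in; nothing more can be done
None
```

I took the lowered sign's post about 23 mm below its top with a 15 N grip and drew it straight up about 35 mm. I handed the job in at about 6.9 s, still holding it there.

**Height:** The raised post's top was measured 35 to 36 mm above the lowered one. The arm rose 35 mm. In the side view the panel rose about 36 mm, and its top edge read about 1 mm above the raised panel's, with its lower parts 1 to 3 mm above. All of this is within the 6 mm allowed.

**Stands:** The foot plate's height did not change, and the tool stayed vertical to within about 0.001 rad. About 50 mm of post should still be in the socket. The raised sign's panel measured the same before and after.

**Surroundings:** The jar and cup near the lowered sign look unmoved in the last side view. I did not measure any of the candles, the tin or the scanner again.

**Unresolved:** A sideways wrist reading of about 5 N stayed after closing, and a 1.2 mm correction did not remove it. The vertical reading drifted between about -3.5 and +3.3 N near the end. Both are small, and I saw no binding.

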